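# Preset the crank valve two turns open and hold it

### The arm

A 7-joint arm with a two-finger parallel gripper is mounted at the origin on a cart in front of the work surface, level with it; the furniture and walls round the work are solid. World frame = base frame: x ahead of the robot, y to its left, z up, the work surface at z = 0. Lengths are in m, angles in rad, forces in N, time in s.
With the tool pointing down it reaches from about 0.4 to 0.875 m from the base axis. Payload 6.5 kg.
Tool frame: the origin (TCP) lies on the centre line of the jaws, within the pads' length; the fingertips stand 17 mm ahead of it and the grasp point (between the pads) lies 2 mm behind it (env.tips_ahead is the distance from the TCP to the fingertips, in m); x points along the fingers, y is the direction in which the jaws open and shut, and the axes are right-handed (so a half turn about x gives the same grasp; the last joint's range is limited). The gripper opens to 85 mm and grips with 20 to 120 N. Pads are 22 mm wide; open, the fingers measure 114 mm over their backs; the gripper's body (76 mm by 85 mm) begins 54 mm behind the grasp point. The pads swing forward as they close: fully open they stand 13 mm farther back than shut.
Start: joints at [-1.218, 0.536, -0.004, 1.538, 0.003, 1.067, -0.071], TCP at [0.264, 0.594, 0.221] pointing down, gripper open.
Joint ranges: [-2.7, 2.7], [-0.37, 2.16], [-1.27, 1.26], [0.24, 2.4], [-1.31, 4.45], [0.19, 1.91], [-2.76, 2.76]. Speed limits (rad/s): [2.39, 2.39, 3.14, 3.14, 3.14, 3.14, 3.14].

### API

Orientations are given as a unit quaternion [x, y, z, w].
In Python, from workcell import env gives the robot as it stands. Calls block until the motion is done:
- env.move_to(position, orientation): joint-space move of the TCP to a pose.
- env.line_to(position, rot=None, speed=0.15, until_force=None): straight line of the TCP; rot=None keeps the orientation; speed is the mean speed in m/s. With until_force (N) it stops when the force on the tool has changed by that much, and returns True; else False.
- env.goto_joints(angles): joint-space move.
- env.set_gripper(opening): finger opening in m; the grip force is fixed at half the most; returns when the fingers have stopped.
- env.dwell(seconds).
- env.inverse_kinematics(position, orientation): joint angles nearest the present ones, or None.
- env.camera(name): name is "scene" or "side" or "wrist"; returns (picture, depth): 480x640x3 uint8, red, green, blue; 480x640 float32, m along the optical axis (not along the pixel's ray), 0 where there is no reading.
- env.camera_info(name): a dict with "K" (3x3 intrinsics, pixels), "origin" and "attitude" of the camera in the world. Camera axes: x right, y down, z forward; pixel columns grow to the right and rows downward; lengths in m; the calibration is good to about 2 mm. A picture is of the moment at which its call begins: read the wrist's pose just before it. camera_info takes no time and is no camera call; for the wrist camera it gives the pose at the moment of the call.
A pose or a line that the arm cannot do raises env.IKError and nothing moves.
- env.finish_job(): hands the job in, once; it reports no verdict.
Trained networks look in the newest picture that a camera, given by its name, has taken for a name from the list of things; names that differ only in an ending like _2 or _b are one class to them, and where a whole thing is asked for, a point or a joint stands for the part that bears it (a point fixed in the world has none). Each returns a list of dicts, best first, with "score" (0 to 1); they miss things now and then, are a little off and sometimes report something else, mostly with a low value. They report only what shows in the picture. A call takes as long as a camera call.
- env.search_frame(query, camera): "position" ([row, column] in pixels, amid what is visible of it).
Readings, each from a call of its own:
- env.get_clock(): time.
- env.get_joint_positions(): joint angles.
- env.get_qd(): joint speeds.
- env.get_joint_torque(): joint torques, N m.
- env.get_tcp_pos(): TCP position.
- env.get_tcp_rot(): TCP orientation.
- env.get_force(): force on the tool from outside, world axes, zero at the start.
- env.get_ft_torque(): the same for the moment, N m.
- env.get_opening(): finger opening in m.
Only numpy, scipy, OpenCV 4.12 (cv2) and the standard library are available. Lean on these libraries where they do the work, as an engineer would, in place of code of your own. Each camera call takes 0.05 s, during which the arm holds its last target.

### The job

Two valves stand on the bed to be preset before they are fitted; set the one whose handwheel carries an upright crank handle. Turn it clockwise until it is fully closed against its stop, then back it off (counter-clockwise) exactly two full turns, and finish still gripping the crank handle with the wheel at rest, so that the setting can be locked. Leave the other valve's plain wheel and the tools, blocks and mug around it alone.

Things in the scene. Friction and masses are not known exactly. Their poses are not given: they have to be found in the camera images.
- crank_wheel (a joint): angle of the handwheel of the crank valve, rad: 0 = fully closed, against a hard stop; grows as the wheel opens, counter-clockwise seen from above, over several turns (6.283 = one turn, free up to 20). It starts between 0.3 and 1.2 turns open. The spindle is upright and the wheel neither rises nor sinks. Packing friction holds it wherever it is left: about 3.5 N sideways at the crank handle turns it.
- crank_axis (a point): the point on the crank valve's upright turning axis that is level with the middle of its crank handle (158 mm above the bed). The valve is bolted down: a grey cast body with two flanged pipe stubs on a 110x110 mm foot plate, 152 mm over the flanges, under a dark steel four-spoked handwheel 132 mm over the rim, whose hub nut (top 128 mm above the bed) is the highest thing inside the rim.
- crank_handle: the black upright round crank handle on that handwheel's rim, 20 mm in diameter and 63 mm tall, spinning freely on its own upright pin; origin at its centre, 60 mm out from the turning axis and 158 mm above the bed (handle from 126 to 189 mm; below it is a 22 mm boss on the rim, top at 124 mm). z up; its own yaw means nothing. A gripper that keeps its own orientation can hold it and carry it round the circle.
- plain_rim (a point): a point in the rim of the other valve's plain handwheel (no crank handle, three spokes, 104 mm over the rim, rim 107 mm above the bed), 46 mm from its axis; the wheel turns when touched and is to be left alone. That valve has the same body and foot plate and is bolted down 0.19 to 0.36 m to the left or right of the crank valve; either may be on either side.
- spanner_17: bystander to be left alone: combination spanner 41x211x9 mm lying flat; origin under its middle
- glue_brush: bystander to be left alone: flat glue brush 40x199x14 mm lying flat; origin under its middle
- chisel: bystander to be left alone: bench chisel 28x249x36 mm lying flat; origin under its middle
- nut_0: bystander to be left alone: hex nut 24x27x13 mm lying flat; origin centre of its underside
- tea_mug: bystander to be left alone: tea mug 92x126x95 mm standing upright; origin centre of its underside
- block_18: bystander to be left alone: short finger-jointed wood block 45x122x26 mm; origin centre of its underside
- block_16: bystander to be left alone: wide short finger-jointed wood block 60x133x26 mm; origin centre of its underside
- block_15: bystander to be left alone: longer narrow finger-jointed wood block 48x160x26 mm; origin centre of its underside

How it is judged:
On the way:
1. the crank valve is fully closed, against its stop (value of joint crank_wheel below 0.1 rad), for 0.2 s.
At the end, for the whole second after the job is handed in: The crank valve, having been closed to its stop (within 0.1 rad), stands two turns open (12.57 rad, within 0.25 rad, about 14 degrees) and at rest (under 0.1 rad/s), and the fingers grip its crank handle: at least 2 N on it, with the grasp point within 18 mm of the handle's axis as seen from above (value of joint crank_wheel between 12.3164 and 12.8164 rad and velocity of joint crank_wheel between -0.1 and 0.1 rad/s and contact force between the fingers and crank_handle above 2 N and horizontal distance between the grasp point and crank_handle below 0.018 m); the arm keeps its last pose, push and grip.
It fails at once if the plain wheel of the other valve is turned (its rim moves over 15 mm) (distance of plain_rim from where it was at the start of the episode above 0.015 m).
It fails at once if a tool, block, nut or the mug is pushed over 30 mm from its place (distance of any of spanner_17, glue_brush, chisel, nut_0, tea_mug, block_18, block_16, block_15 from where it was at the start of the episode above 0.03 m).
It also fails if it takes over 67 s, if anything falls off the work surface, if the arm or the gripper's body presses on something with over 40 N, if the wrist force passes 120 N, or if a joint passes its speed limit or range.

## Working session

There is one attempt and no reset: what is moved stays moved. The work goes in short steps, each a Python script; the robot and the scene stay as the last script left them, time stands still between calls to the robot, and variables do not carry over. Pictures are saved under pics/ and viewed, and the job is handed in when it is done.

```bash
ls; mkdir -p pics; python3 - <<'E'
from workcell import env
import cv2
for c in ("scene","side"):
    p,d=env.camera(c); cv2.imwrite(f"pics/{c}0.png",p[:,:,::-1])
    for q in ("crank_handle","crank_wheel","plain_rim"):
        print(c,q,env.search_frame(q,c)[:3])
    i=env.camera_info(c); print(i)
print(env.get_clock(),env.get_tcp_pos(),env.get_tcp_rot())
E
```

```text
pics
scene crank_handle [{'position': [159.7, 306.2], 'score': 0.47}]
scene crank_wheel [{'position': [186.1, 295.6], 'score': 0.7}]
scene plain_rim [{'position': [259.8, 382.5], 'score': 0.56}]
{'K': array([[493.94308417,   0.        , 318.36551542],
       [  0.        , 493.94308417, 223.5459279 ],
       [  0.        ,   0.        ,   1.        ]]), 'origin': array([ 0.08976461, -0.48443661,  0.79012324]), 'attitude': array([ 0.87664635, -0.27395794,  0.12125945, -0.37647626])}
side crank_handle [{'position': [189.3, 343.5], 'score': 0.49}, {'position': [281.9, 263.5], 'score': 0.27}]
side crank_wheel [{'position': [213.9, 323.1], 'score': 0.9}]
side plain_rim [{'position': [277.9, 361.1], 'score': 0.8}]
{'K': array([[580.4785065 ,   0.        , 324.91695997],
       [  0.        , 580.4785065 , 243.38351311],
       [  0.        ,   0.        ,   1.        ]]), 'origin': array([ 0.29555244, -0.92407967,  0.80158461]), 'attitude': array([ 0.87625891, -0.08219199,  0.05149726, -0.47197758])}
0.4 [0.26430636 0.59374381 0.22044998] [ 0.14688094  0.69165721 -0.14705151  0.69167343]
```

View pics/scene0.png

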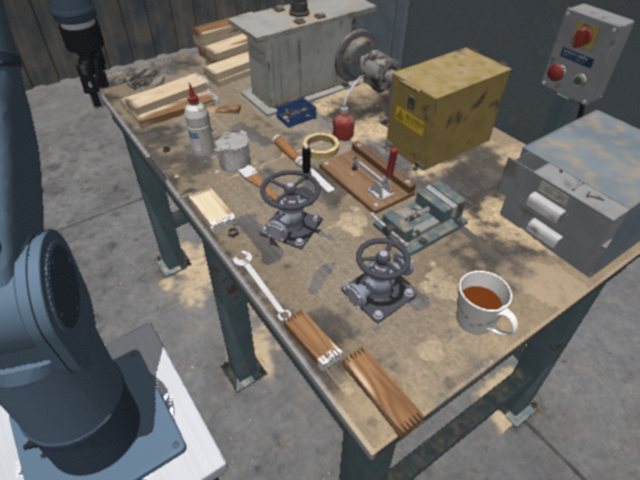

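View pics/side0.png

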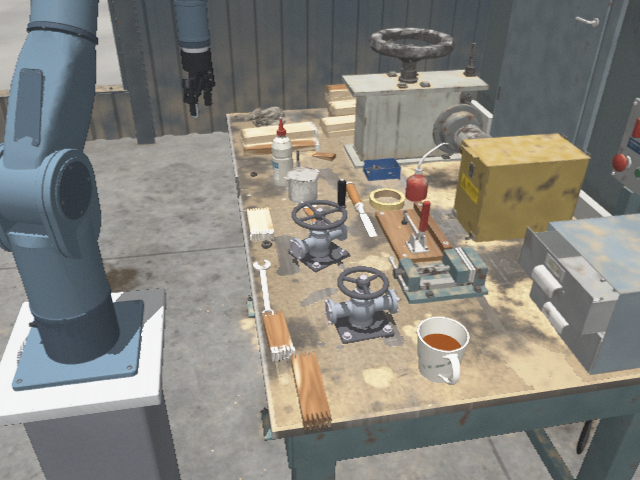

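The scene picture shows the crank valve at about (290,195), with its black handle at (306,160). The plain valve is at (383,262), nearer the camera. Next I'll get 3D positions from depth.

```bash
cat > h.py <<'E'
import numpy as np
from scipy.spatial.transform import Rotation as R
from scipy.optimize import least_squares
from workcell import env
def cloud(c,pd=None):
    i=env.camera_info(c); p,d=pd if pd else env.camera(c)
    v,u=np.mgrid[:480,:640]; K=i['K']
    P=np.stack([(u-K[0,2])/K[0,0]*d,(v-K[1,2])/K[1,1]*d,d],-1)
    W=P@R.from_quat(i['attitude']).as_matrix().T+i['origin']
    W[d<=0]=np.nan
    return p,W
def fit(P,r0=None):
    c0=np.r_[P[:,:2].mean(0)] 
    f=lambda c:np.hypot(P[:,0]-c[0],P[:,1]-c[1])-(c[2] if r0 is None else r0)
    s=least_squares(f,np.r_[c0,0.06] if r0 is None else c0,loss='soft_l1',f_scale=0.003)
    return s.x,np.std(s.fun)
E
python3 - <<'E'
from h import *
for c,hb,wb in (("scene",(145,176,298,314),(165,215,255,325)),("side",(178,207,335,349),(198,245,285,352))):
    p,W=cloud(c)
    w=W[hb[0]:hb[1],hb[2]:hb[3]].reshape(-1,3); col=p[hb[0]:hb[1],hb[2]:hb[3]].reshape(-1,3)
    m=(col.max(1)<60)&(w[:,2]>.13)&(w[:,2]<.2); print(c,'handle',m.sum(),np.median(w[m],0),w[m].min(0),w[m].max(0))
    w=W[wb[0]:wb[1],wb[2]:wb[3]].reshape(-1,3)
    m=(w[:,2]>.10)&(w[:,2]<.126); P=w[m]
    c0=np.median(P,0)[:2]
    print(m.sum(),c0,np.histogram(w[:,2][w[:,2]>.08],bins=12,range=(.08,.2)))
    for k in range(5):
        rr=np.hypot(*(P[:,:2]-c0).T); q=P[(rr>.045)&(rr<.08)]; x,s=fit(q,.060); c0=x[:2]
    print('axis',x,s,len(q), fit(q))
E
```

```text
scene handle 157 [0.5651121  0.23743607 0.16116823] [0.55891834 0.23149212 0.13051561] [0.57501786 0.24478217 0.18732102]
1165 [0.50923739 0.21552947] (array([ 84,  40,  25, 920, 242,  31,  27,   0,   0,   0,   0,   0]), array([0.08, 0.09, 0.1 , 0.11, 0.12, 0.13, 0.14, 0.15, 0.16, 0.17, 0.18,
       0.19, 0.2 ]))
axis [0.51149788 0.21997894] 0.003976475314780075 853 (array([0.51140508, 0.21986739, 0.05899938]), np.float64(0.003980219509506154))
side handle 170 [0.57014751 0.2371426  0.16094149] [0.5625122  0.23105739 0.13048837] [0.58083303 0.24564246 0.18920734]
920 [0.51391682 0.21577637] (array([ 15,  33,  26, 683, 236,  30,  20,   0,   0,   0,   0,   0]), array([0.08, 0.09, 0.1 , 0.11, 0.12, 0.13, 0.14, 0.15, 0.16, 0.17, 0.18,
       0.19, 0.2 ]))
axis [0.51419583 0.22018259] 0.00412790338292166 675 (array([0.51416746, 0.22007675, 0.05922665]), np.float64(0.00412819056368465))
```

```bash
python3 - <<'E'
from h import *
p,W=cloud("scene"); p2,W2=cloud("side")
w=np.vstack([W.reshape(-1,3),W2.reshape(-1,3)])
ax=np.array([.513,.220])
r=np.hypot(w[:,0]-ax[0],w[:,1]-ax[1]); m=(w[:,2]>.12)&(w[:,2]<.6)&(r<.33)&(r>.085)
q=w[m]; k=np.round(q[:,:2]/.03).astype(int)
for kk in np.unique(k,axis=0):
    s=(k==kk).all(1)
    if s.sum()>3: print(kk*.03,s.sum(),q[s,2].max().round(3))
print("IK")
q0=env.get_joint_positions()
best=[]
for yaw in np.arange(0,360,15):
    # x down, y = (cos,sin,0)
    y=np.r_[np.cos(np.radians(yaw)),np.sin(np.radians(yaw)),0]; x=np.r_[0,0,-1.]; z=np.cross(x,y)
    o=R.from_matrix(np.c_[x,y,z]).as_quat()
    J=[env.inverse_kinematics([ax[0]+.06*np.cos(a),ax[1]+.06*np.sin(a),.16],o) for a in np.arange(0,6.28,.785)]
    if any(j is None for j in J): print(yaw,None); continue
    J=np.array(J); print(yaw,J.min(0).round(2),J.max(0).round(2))
E
```

```text
[ 0.54 -0.03] 4 0.121
[ 0.57 -0.03] 6 0.122
[0.75 0.15] 210 0.162
[0.75 0.18] 43 0.16
IK
0 [-0.84  0.38  0.31  1.7  -0.24  0.79 -0.43] [-0.67  0.56  0.39  1.99 -0.18  0.91 -0.18]
15 [-0.8   0.38  0.26  1.7  -0.21  0.79 -0.19] [-0.63  0.56  0.34  1.99 -0.15  0.91  0.05]
30 [-0.76  0.38  0.2   1.7  -0.17  0.79  0.04] [-0.59  0.55  0.29  1.99 -0.12  0.91  0.29]
45 [-0.72  0.37  0.15  1.7  -0.14  0.79  0.27] [-0.55  0.55  0.24  1.99 -0.09  0.91  0.52]
60 [-0.67  0.37  0.1   1.69 -0.11  0.79  0.51] [-0.51  0.54  0.19  1.98 -0.06  0.91  0.76]
75 [-0.63  0.37  0.04  1.69 -0.08  0.79  0.74] [-0.47  0.54  0.14  1.98 -0.03  0.91  0.99]
90 [-0.59  0.37 -0.01  1.69 -0.05  0.79  0.98] [-0.43  0.54  0.09  1.98  0.    0.91  1.23]
105 [-0.55  0.37 -0.06  1.69 -0.01  0.79  1.21] [-0.39  0.54  0.02  1.98  0.04  0.91  1.46]
120 [-0.5   0.37 -0.12  1.68  0.03  0.8   1.45] [-0.34  0.55 -0.05  1.97  0.07  0.91  1.68]
135 [-0.46  0.37 -0.18  1.68  0.06  0.8   1.68] [-0.29  0.55 -0.11  1.97  0.11  0.92  1.92]
150 [-0.41  0.38 -0.23  1.68  0.09  0.8   1.91] [-0.25  0.55 -0.16  1.97  0.15  0.92  2.15]
165 [-0
[... 488 characters left out ...]
 0.94 -2.01] [-1.11  0.82  1.1   2.02 -0.69  1.11 -1.81]
255 [-1.12  0.45  0.7   1.72 -0.49  0.83 -2.04] [-0.89  0.64  0.72  2.01 -0.39  0.96 -1.81]
270 [-1.08  0.43  0.63  1.72 -0.44  0.82 -1.81] [-0.85  0.62  0.66  2.01 -0.36  0.95 -1.59]
285 [-1.04  0.42  0.58  1.72 -0.4   0.81 -1.59] [-0.82  0.61  0.6   2.   -0.32  0.94 -1.36]
300 [-1.    0.41  0.52  1.71 -0.37  0.81 -1.36] [-0.79  0.6   0.55  2.   -0.29  0.93 -1.13]
315 [-0.96  0.4   0.47  1.71 -0.33  0.8  -1.13] [-0.76  0.59  0.51  2.   -0.26  0.93 -0.89]
330 [-0.92  0.39  0.42  1.71 -0.32  0.8  -0.9 ] [-0.75  0.58  0.49  2.   -0.23  0.92 -0.64]
345 [-0.88  0.39  0.36  1.71 -0.28  0.8  -0.66] [-0.71  0.57  0.44  2.   -0.21  0.92 -0.41]
```

```bash
cat >> h.py <<'E'
AX=np.array([.513,.2201])
yw=np.radians(70); _y=np.r_[np.cos(yw),np.sin(yw),0]; _x=np.r_[0,0,-1.]
OR=R.from_matrix(np.c_[_x,_y,np.cross(_x,_y)]).as_quat()
E
python3 - <<'E'
from h import *
import cv2
t=env.get_tcp_pos(); env.line_to([t[0],t[1],.33],speed=.2)
env.move_to([.571,.2445,.33],OR)
p,W=cloud("wrist"); cv2.imwrite("pics/w1.png",p[:,:,::-1])
print(env.search_frame("crank_handle","wrist")[:2])
m=(W[...,2]>.165)&(W[...,2]<.20)&(np.hypot(W[...,0]-.571,W[...,1]-.2445)<.03)
print(m.sum(),np.nanmedian(W[m],0) if m.any() else 0)
top=W[m]; top=top[top[:,2]>.184]; print('top',len(top),top.mean(0) if len(top) else 0)
m=(W[...,2]>.105)&(W[...,2]<.127); P=W[m]; rr=np.hypot(*(P[:,:2]-AX).T); q=P[(rr>.045)&(rr<.075)]; print('axis',len(q),fit(q,.060),fit(q))
print(env.get_clock(),env.get_tcp_pos(),env.get_force())
E
```

```text
[{'position': [216.8, 318.8], 'score': 0.92}, {'position': [124.1, 435.7], 'score': 0.68}]
429 [0.56806273 0.2456069  0.18879782]
top 336 [0.5699081  0.24510627 0.18914154]
axis 4108 (array([0.51467993, 0.22412417]), np.float64(0.004295090087682308)) (array([0.51429508, 0.22412297, 0.05841371]), np.float64(0.004284711891845976))
3.1 [0.57032947 0.24612158 0.32987072] [-0.06132362 -0.37365583 -0.14374868]
```

View pics/w1.png

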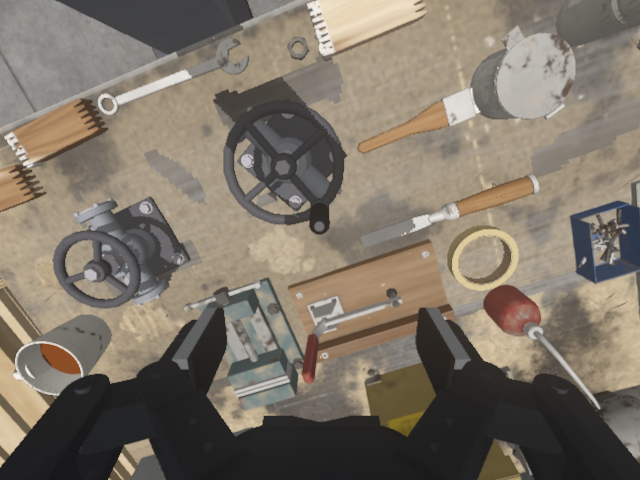

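The wrist view shows the hub at about (284,165) and the handle at (320,215), with clear space around the wheel. I'll descend and grip.

```bash
python3 - <<'E'
from h import *
print(env.line_to([.570,.2452,.159],speed=.12,until_force=8), env.get_tcp_pos())
env.set_gripper(0.0)
print(env.get_opening(),env.get_force(),env.get_tcp_pos(),env.get_clock())
E
```

```text
False [0.57051772 0.24544215 0.15978392]
0.017480645256951564 [-3.33246909 -0.88122942  5.17371211] [0.56976861 0.24504995 0.15930981] 5.3083
```

```bash
cat >> h.py <<'E'
import json
def arc(C,r,a0,a1,step=np.radians(12),speed=.08,lim=None,ft_stop=None,z=.159,verbose=2):
    n=max(1,int(np.ceil(abs(a1-a0)/step))); s=np.sign(a1-a0); log=[]; hit=False
    for i,a in enumerate(np.linspace(a0,a1,n+1)[1:]):
        hit=env.line_to([C[0]+r*np.cos(a),C[1]+r*np.sin(a),z],speed=speed,until_force=lim)
        t=env.get_tcp_pos(); f=env.get_force(); ur=np.r_[np.cos(a),np.sin(a)]; ut=np.r_[-ur[1],ur[0]]
        am=np.arctan2(t[1]-C[1],t[0]-C[0]); am+=2*np.pi*round((a-am)/(2*np.pi))
        FT,FR=f[:2]@ut,f[:2]@ur; log.append([a,am,t[0],t[1],FT,FR,f[2]])
        if verbose and (i%verbose==0 or hit): print(np.round([a,am,np.hypot(t[0]-C[0],t[1]-C[1]),FT,FR,f[2]],4))
        if hit or (ft_stop and -s*FT>ft_stop): hit=True; break
    open('log.jsonl','a').write(json.dumps(log)+'\n')
    return hit,log
E
python3 - <<'E'
from h import *
C=np.array([.5135,.2212]); t=env.get_tcp_pos(); a0=np.arctan2(t[1]-C[1],t[0]-C[0]); print(a0,np.hypot(*(t[:2]-C)))
hit,log=arc(C,.060,a0,a0-np.radians(90),ft_stop=15,verbose=1)
print(hit,env.get_clock(),env.get_opening())
P=np.array(log)[:,2:4]; print(fit(P,.06))
E
```

```text
0.40090379069956117 0.061114452122244825
[ 0.2046  0.1956  0.0606  0.1188 -0.274   3.8447]
[ 8.2000e-03 -2.1000e-03  6.0000e-02 -1.2524e+00 -1.8264e+00  4.3857e+00]
[-0.1881 -0.2003  0.0596 -0.3801 -3.4492  7.6706]
[-0.3845 -0.3962  0.0591 -1.8894 -5.017   8.0119]
[-0.5808 -0.589   0.0586 -1.7309 -5.4257  8.2924]
[-0.7772 -0.7837  0.0583 -0.8914 -5.2146  7.2209]
[-0.9735 -0.9785  0.058  -1.5423 -7.4951  8.2874]
[-1.1699 -1.1747  0.0578 -1.0509 -8.043   6.394 ]
False 7.7083 0.017660798121940574
(array([0.51361314, 0.22367974]), np.float64(1.7517382152039856e-05))
```

```bash
python3 - <<'E'
from h import *
C=np.array([.5136,.2236]); t=env.get_tcp_pos(); a0=np.arctan2(t[1]-C[1],t[0]-C[0]); print(a0)
hit,log=arc(C,.060,a0,a0-6.7,ft_stop=14,speed=.09)
print(hit,log[-1],env.get_clock(),env.get_opening())
P=np.array(log)[:-1,2:4]; print(fit(P,.06),fit(P))
E
```

```text
-1.1917297697150144
[-1.4011 -1.4086  0.0598 -2.0176 -2.35    7.1426]
[-1.8199 -1.8203  0.0599 -1.0081 -1.4113  6.6277]
[-2.2386 -2.2446  0.0599 -1.7736 -0.8889  6.1972]
[-2.6574 -2.6655  0.06   -2.1427 -0.6247  7.1655]
[-3.0761 -3.0822  0.06   -1.5895  0.0363  6.6081]
[-3.4949 -3.5008  0.0601 -0.9491  0.251   5.6505]
[-3.9136 -3.9196  0.0602 -1.7793  1.3013  6.6446]
[-4.3324 -4.3388  0.0603 -0.701   2.3904  5.4923]
[-4.7511 -4.7593  0.0602 -1.2803  1.6147  5.3279]
[-5.1699 -5.1803  0.0602 -1.6618  2.5544  5.0905]
[-5.5886 -5.6016  0.0601 -1.0572  1.3645  5.5022]
[-6.0074 -5.7927  0.06   23.8415 -0.82    5.468 ]
True [np.float64(-6.007354769715015), np.float64(-5.792662642063336), np.float64(0.5665206328861296), np.float64(0.2518627772584826), np.float64(23.84152470447299), np.float64(-0.8200422392150912), np.float64(5.467995955534522)] 14.425 0.017139491132903504
(array([0.51353203, 0.22381368]), np.float64(1.7533211180317282e-05)) (array([0.5135526 , 0.22380338, 0.06002799]), np.float64(1.2458793674006321e-05))
```

Tangential force jumped to 24 N at -5.79 rad, which should be the stop. I'll hold there, check that it's rigid, and take a picture.

```bash
python3 - <<'E'
from h import *
import cv2
C=np.array([.51355,.2238])
env.dwell(.4)
def st():
    t=env.get_tcp_pos();f=env.get_force();a=np.arctan2(t[1]-C[1],t[0]-C[0])-2*np.pi;print(a,f,env.get_opening(),env.get_clock());return t
st()
p,W=cloud("side"); cv2.imwrite("pics/s2.png",p[130:290,230:430,::-1].repeat(3,0).repeat(3,1))
p,W=cloud("wrist"); cv2.imwrite("pics/w2.png",p[:,:,::-1])
# push a little further
a=-6.09
env.line_to([C[0]+.06*np.cos(a),C[1]+.06*np.sin(a),.159],speed=.05); env.dwell(.3); st()
E
```

```text
-5.796208436405791 [-8.6158164  22.06935677  5.65851905] 0.017114349733202566 14.825
-5.799311526725896 [-10.49418774  31.24351797   3.3510144 ] 0.017216748761995814 15.475
```

View pics/s2.png

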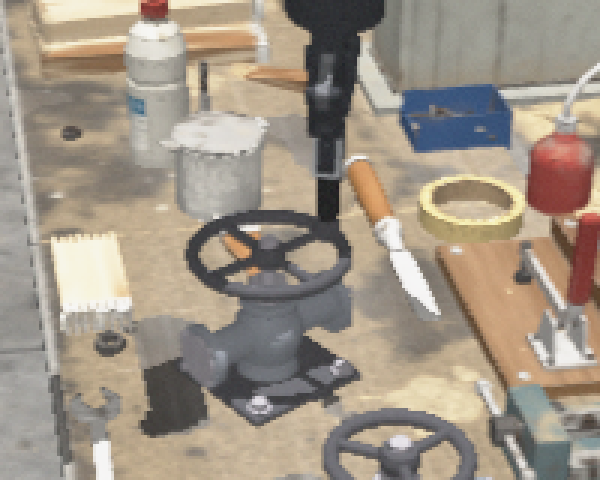

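View pics/w2.png

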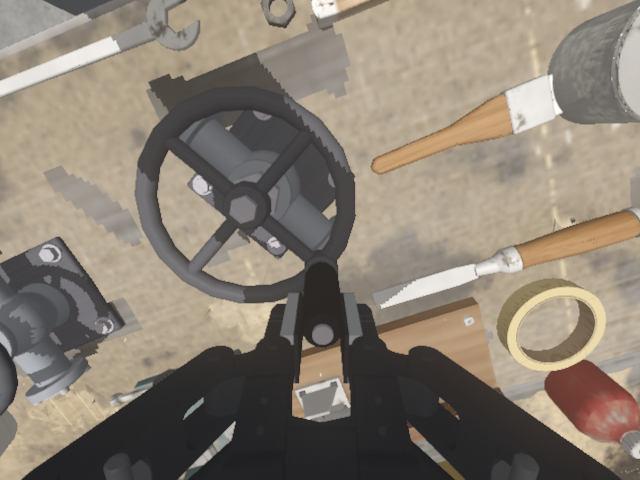

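The stop is rigid: 9 N more force moved it only 0.003 rad. The handle sits centred between the pads. Now I'll back off two turns.

```bash
python3 - <<'E'
from h import *
C=np.array([.51355,.2238]); a0=-5.79
hit,log=arc(C,.060,a0,a0+4*np.pi,ft_stop=25,speed=.09,verbose=6)
print(hit,log[-1][:2],env.get_clock(),env.get_opening())
env.dwell(.5)
t=env.get_tcp_pos(); print(t,(np.arctan2(t[1]-C[1],t[0]-C[0])+2*np.pi)-a0, env.get_force())
import cv2
p,W=cloud("wrist"); cv2.imwrite("pics/w3.png",p[:,:,::-1])
E
```

```text
[-5.5806 -5.5557  0.06    3.0852  0.6296  7.837 ]
[-4.3239 -4.3049  0.0601  2.0911  0.2311  8.6749]
[-3.0673 -3.0474  0.0601  1.5827 -1.9236  6.5452]
[-1.8106 -1.8098  0.06    0.9784 -1.88    6.2772]
[-0.554  -0.5544  0.06    1.4889  1.0695  7.3914]
[0.7026 0.7139 0.06   0.6584 2.4957 6.0071]
[ 1.9593  1.9834  0.0601  1.3267  0.159  10.1509]
[ 3.2159  3.2363  0.06    1.3399 -2.9072  7.9056]
[ 4.4725  4.4687  0.06    2.004  -2.3375  8.4796]
[5.7292 5.7254 0.06   0.8779 1.5429 7.4686]
False [np.float64(6.776370614359172), np.float64(6.784885347639794)] 33.1667 0.01736138526253936
[0.56613183 0.25265403 0.15932708] 12.575064739196923 [2.0982519  1.25880769 6.37842515]
```

View pics/w3.png

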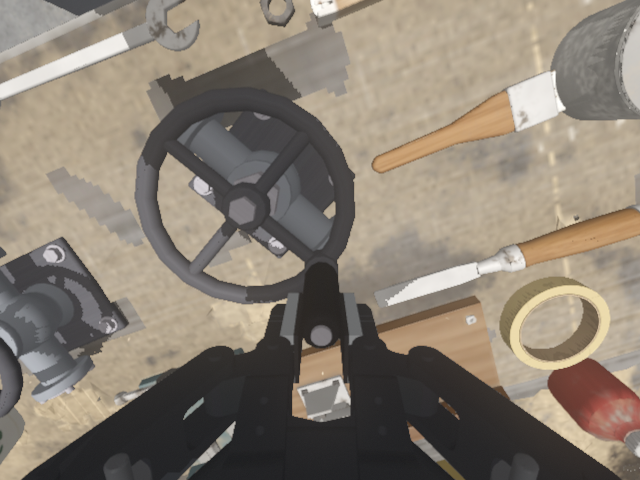

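The view matches the closed one: the wheel is at the same phase and the handle is still gripped between the pads at about (320,300). Measured back-off is 12.575 rad.

```bash
python3 - <<'E'
from workcell import env
import numpy as np
print(np.abs(env.get_qd()).max(),env.get_opening()); env.finish_job()
E
```

```text
0.0015022099666341566 0.01754120137187877
the job is handed in; nothing more can be done
```

I closed the crank valve to its stop, backed it off two full turns and handed the job in with the crank handle still gripped. `finish_job` gave no verdict.

- **Closing:** the wheel turned about 0.98 turns clockwise before the sideways force at the handle jumped to about 24 N. Pressing 9 N harder moved it only 0.003 rad, so I took that as the stop. I held it there for over 0.4 s.
- **Setting:** the wheel was backed off 12.575 rad by the tool position, against a target of 12.566. I didn't read the wheel angle itself. The wrist picture shows the wheel at the same phase as when it was closed.
- **Grip:** the fingers were 17.5 mm apart on the handle, which sat centred between the pads. The arm was at rest at about 33 s. I had no direct reading of the grip force on the handle.
- **Other valve and loose items:** the gripper moved only above and around the crank wheel. I saw no contact with anything else, but took no final picture of the whole bed to confirm it.

The first estimate of the wheel's axis was about 2.5 mm off. I corrected it from the first 90° of turning, and no checks failed or disagreed after that.

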